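# Seat the printer's build plate crisscross

## Robot

A 6-joint arm with a two-finger parallel gripper is mounted at the origin on the work surface. World frame = base frame: x ahead of the robot, y to its left, z up, the work surface at z = 0. Lengths are in m, angles in rad, forces in N, time in s.
With the tool pointing down it reaches from about 0.4 to 0.825 m from the base axis. Payload 7 kg.
Tool frame: the origin (TCP) lies midway between the tips of the shut fingers; the grasp point (between the pads) lies 19 mm behind it; z points along the fingers, x is the direction in which the jaws open and shut, and the axes are right-handed (so a half turn about z gives the same grasp; the last joint's range is limited). The gripper opens to 88 mm and grips with 3 to 60 N. Pads are 19 mm wide; open, the fingers measure 130 mm over their backs; the gripper's body (78 mm by 193 mm) begins 47 mm behind the grasp point.
Start: joints at [-0.813, 0.359, 0.012, 0, -1.224, -0.288], TCP at [0.306, -0.602, 0.227] pointing down, gripper open.
Joint ranges: [-3.07, 3.07], [-1.43, 2.12], [-1.02, 1.25], [-3.03, 1.67], [-3.05, -0], [-3.03, 3.03]. Speed limits (rad/s): [2.39, 2.39, 3.01, 3.14, 3.14, 3.14].

## Interface

Orientations are given as [roll, pitch, yaw] about the fixed x, y, z axes, in that order (R = Rz(yaw) Ry(pitch) Rx(roll)).
In Python, from station import arm, grab_frame, camera_params gives the robot as it stands.
- The arm moves only by the shell command python3 -m handwheel 'ROWS' [FORCE]. ROWS is JSON, a list that holds one entry, the list of rows, each a list of 5 numbers: the finger opening in m, from 0 to 0.0876, then the shift along the tool's x, y, z in m, then the turn about the tool's z in degrees. A call has 1 to 20 rows; each row is the pose to reach, as a shift and turn from the pose measured when the call began, along the tool's axes at that moment; what a row does not reach only later rows make up. A row lasts 1/12 s, in which the tool goes at most 41.7 mm and 7.16 degrees, less where a joint would pass 70% of its speed; a pose out of reach is approached as far as the arm can. A call with a gripper value outside its range is refused whole. The fingers move at their own pace and stop on an object; FORCE is the grip in N (left out, the last holds). Time passes only in rows, so rows that repeat a pose let the fingers close. It gives the time, the measured TCP pose, the force and the opening at its end, in the units of the state.
- arm.get_state(): the state, without advancing time (a new reading comes with each control period).
- grab_frame(name): name is "scene" or "top"; returns the picture (420x560x3 uint8, blue, green, red); there is no depth.
- camera_params(name): a dict with "intrinsics" (3x3 intrinsics, pixels), "R" (3x3) and "t" (3): a world point X has camera coordinates R X + t. Camera axes: x right, y down, z forward; pixel columns grow to the right and rows downward; lengths in m; the calibration is good to about 2 mm. A picture is of the moment at which its call begins. camera_params takes no time and is no camera call.
- arm.job_done(): hands the job in, once; it reports no verdict.
The state is a dict: "t": time; "q": joint angles; "qd": joint speeds; "joint_efforts": joint torques, N m; "eef_pos": TCP position; "ee_rot": TCP orientation; "force": force on the tool from outside, world axes, zero at the start; "moment": the same for the moment, N m; "width": finger opening in m.
Only numpy, scipy, OpenCV 4.12 (cv2) and the standard library are available. Lean on these libraries where they do the work, as an engineer would, in place of code of your own. Each camera call takes 0.05 s, during which the arm holds its last target.

## Task

Clamp the 3D printer's build plate down flat by tightening its four corner screws clockwise in two crisscross rounds. In the first round turn each screw only about halfway, its red end to the green mark, doing two diagonally opposite screws before the other two; in the second round turn each one fully home, red end at the yellow mark, again one diagonal pair before the other. Never tip the plate by drawing one corner far ahead of the rest, and leave the tape, tray and pliers lying beside it alone.

Things in the scene. Friction and masses are not known exactly. Their poses are not given: they have to be found in the camera images.
- carriage: The printer's bed carriage: fixed plywood frame 200 x 200 mm, top at 36 mm height, that stays put on the desk. Origin: centre of its underside, on the desk. x and y along its sides, z up. It stands at a different place and yaw each time.
- plate: Square aluminium build plate 180 x 180 x 5 mm, taped blue, on four sprung clamp screws (+-65, +-65) mm from its centre in its x, y. Origin: centre of its underside: 46.4 mm above the desk with all screws loose, 41.5 mm with all home, flat on four rubber seats. A screw pulls its own corner down 2.6 mm per rad, the next ones 0.9, and lifts the opposite one 0.9, so uneven turning tips the plate.
- screw_a_grip (a point): Clamp screw a at (+65, +65) mm on the plate, diagonal to c. Upright black bar 44 long x 12 wide x 28 mm tall, one end red, on a steel disc 30 mm across, 6 mm thick, lying on the plate. Point: on the turning axis, about 22 (+-1.5) mm above the plate's top, 12 below the bar's top; x along the bar to its red end, y across its width, z up. Sinks with its corner; stiff (0.08 N m), stays where left.
- screw_a (a joint): Turn of screw a, rad: 0 loose, grows as it is tightened (clockwise from above); starts at 0 to 0.2. 0.7 is halfway: red end at the green mark on the plate; 1.4 is home against a hard stop: red end at the yellow mark, pointing along the plate's +x. Marks are painted 27 mm from the axis.
- screw_b_grip (a point): Clamp screw b at (-65, +65) mm on the plate, diagonal to d. Upright black bar 44 long x 12 wide x 28 mm tall, one end red, on a steel disc 30 mm across, 6 mm thick, lying on the plate. Point: on the turning axis, about 22 (+-1.5) mm above the plate's top, 12 below the bar's top; x along the bar to its red end, y across its width, z up. Sinks with its corner; stiff (0.08 N m), stays where left.
- screw_b (a joint): Turn of screw b, rad: 0 loose, grows as it is tightened (clockwise from above); starts at 0 to 0.2. 0.7 is halfway: red end at the green mark on the plate; 1.4 is home against a hard stop: red end at the yellow mark, pointing along the plate's +x. Marks are painted 27 mm from the axis.
- screw_c_grip (a point): Clamp screw c at (-65, -65) mm on the plate, diagonal to a. Upright black bar 44 long x 12 wide x 28 mm tall, one end red, on a steel disc 30 mm across, 6 mm thick, lying on the plate. Point: on the turning axis, about 22 (+-1.5) mm above the plate's top, 12 below the bar's top; x along the bar to its red end, y across its width, z up. Sinks with its corner; stiff (0.08 N m), stays where left.
- screw_c (a joint): Turn of screw c, rad: 0 loose, grows as it is tightened (clockwise from above); starts at 0 to 0.2. 0.7 is halfway: red end at the green mark on the plate; 1.4 is home against a hard stop: red end at the yellow mark, pointing along the plate's +x. Marks are painted 27 mm from the axis.
- screw_d_grip (a point): Clamp screw d at (+65, -65) mm on the plate, diagonal to b. Upright black bar 44 long x 12 wide x 28 mm tall, one end red, on a steel disc 30 mm across, 6 mm thick, lying on the plate. Point: on the turning axis, about 22 (+-1.5) mm above the plate's top, 12 below the bar's top; x along the bar to its red end, y across its width, z up. Sinks with its corner; stiff (0.08 N m), stays where left.
- screw_d (a joint): Turn of screw d, rad: 0 loose, grows as it is tightened (clockwise from above); starts at 0 to 0.2. 0.7 is halfway: red end at the green mark on the plate; 1.4 is home against a hard stop: red end at the yellow mark, pointing along the plate's +x. Marks are painted 27 mm from the axis.
- tape_roll: Bystander: roll of blue tape lying flat, 84 mm across, 24 mm tall. Origin: centre of its underside.
- printed_tray: Bystander: open blue printed tray 60 x 50 x 30 mm. Origin: centre of its underside.
- pliers: Bystander: yellow-handled pliers lying flat, about 140 mm long, 12 mm thick. Origin: underside at the pivot.

How it is judged:
By the outcome, as a careful person would: the job done as asked, in the order asked, and still so for the second after the job is handed in, with the robot touching nothing.
It also fails if it takes over 70 s, if anything falls off the work surface, if the arm or the gripper's body presses on something with over 40 N, if the wrist force passes 120 N, or if a joint passes its speed limit or range.

## Working session

There is one attempt and no reset: what is moved stays moved. The work goes in short steps, Python scripts to look and compute and a shell command to move; the robot and the scene stay as the last step left them, time stands still between calls to the robot, and variables do not carry over. Pictures are saved under pics/ and viewed, and the job is handed in when it is done.

```bash
ls; mkdir -p pics
python3 - <<'E'
from station import arm, grab_frame, camera_params
import cv2
print(arm.get_state())
for n in("scene","top"):
    f=grab_frame(n); cv2.imwrite(f"pics/{n}0.png",f); print(n,camera_params(n))
E
```

```text
pics
{'t': 0.0, 'q': array([-8.12915918e-01,  3.59358807e-01,  1.10889793e-02, -3.41378387e-04,
       -1.22407132e+00, -2.88105306e-01]), 'qd': array([ 0.00010898, -0.00049992, -0.00012947,  0.00090658,  0.00019209,
        0.00190189]), 'joint_efforts': array([ 6.93874408e-04, -5.82723820e+01,  2.93064505e+01,  6.99728027e+00,
        7.11413290e-03, -1.39850308e-04]), 'eef_pos': array([ 0.30533528, -0.60147205,  0.22565552]), 'ee_rot': array([-3.14146137e+00, -1.57234080e-03,  2.04045507e+00]), 'force': array([-0.00837164, -0.71483294, -0.37802426]), 'moment': array([-0.0132106 , -0.00234869,  0.01657511]), 'width': 0.08760524959648557}
scene {'intrinsics': array([[499.86676929,   0.        , 276.14233258],
       [  0.        , 499.86676929, 213.70023055],
       [  0.        ,   0.        ,   1.        ]]), 'R': array([[ 0.53386283,  0.84540661, -0.01667771],
       [ 0.63312144, -0.41272592, -0.65483934],
       [-0.56048883,  0.33903537, -0.75558408]]), 't': array([-0.32824788, -0.30567274,  1.23894684])}
top {'intrinsics': array([[447.41987157,   0.        , 294.90762787],
       [  0.        , 447.41987157, 213.14621827],
       [  0.        ,   0.        ,   1.        ]]), 'R': array([[ 0.02752869, -0.999575  ,  0.00959091],
       [-0.98455928, -0.02877192, -0.17267077],
       [ 0.17287334, -0.00468942, -0.9849329 ]]), 't': array([-0.005654  ,  0.59793046,  0.85943727])}
```

View pics/scene0.png

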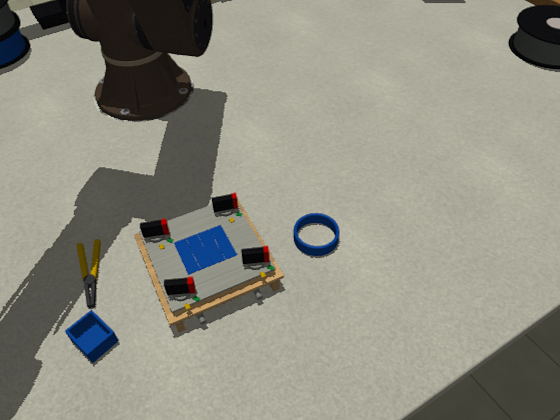

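View pics/top0.png

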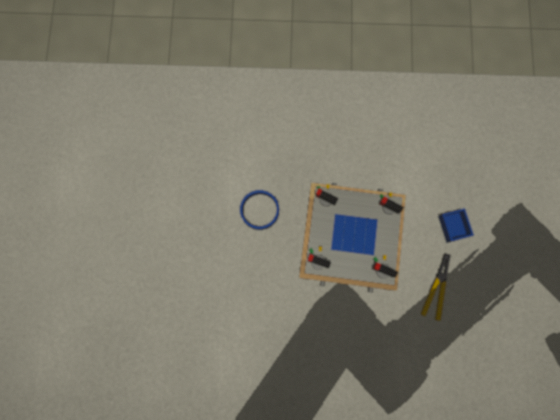

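Run:
```python
import cv2
a=cv2.imread('pics/top0.png')[170:300,290:420]; cv2.imwrite('pics/topz.png',cv2.resize(a,(600,600),interpolation=cv2.INTER_CUBIC))
a=cv2.imread('pics/scene0.png')[180:340,120:300]; cv2.imwrite('pics/scz.png',cv2.resize(a,(675,600),interpolation=cv2.INTER_CUBIC))
```

```text
(no output)
```

View pics/topz.png

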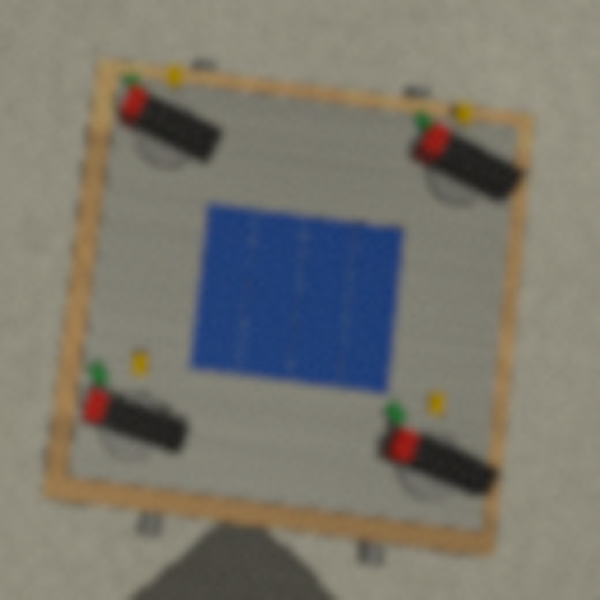

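View pics/scz.png

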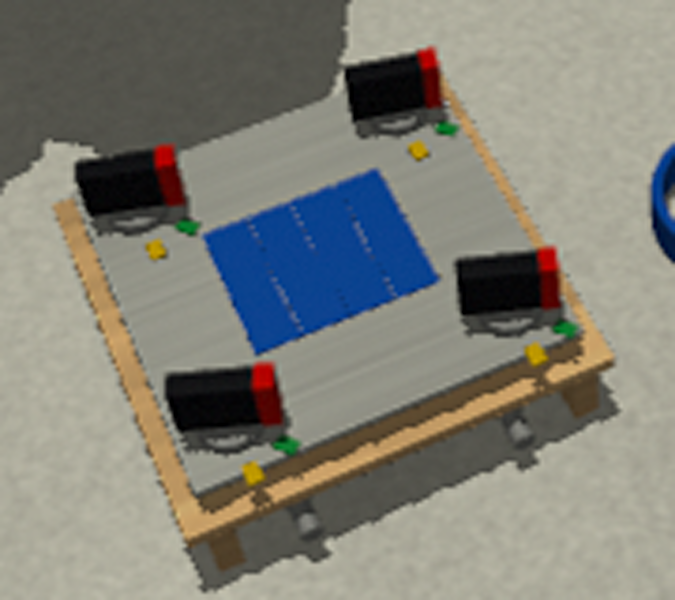

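```bash
cat > h.py <<'E'
import numpy as np, cv2
from station import arm, grab_frame, camera_params
def ray(n,uv,z):
    p=camera_params(n); R,t=p["R"],p["t"]; C=-R.T@t
    d=R.T@np.linalg.inv(p["intrinsics"])@np.array([uv[0],uv[1],1.]); return C+d*(z-C[2])/d[2]
def proj(n,X):
    p=camera_params(n); c=p["intrinsics"]@(p["R"]@np.asarray(X)+p["t"]); return c[:2]/c[2]
def blobs(n,f,col,amin=3):
    h=cv2.cvtColor(f,cv2.COLOR_BGR2HSV)
    lo,hi={'y':((21,170,90),(32,255,255)),'g':((45,120,50),(85,255,255)),'r':((0,180,90),(6,255,255))}[col]
    m=cv2.inRange(h,lo,hi)
    k,_,st,c=cv2.connectedComponentsWithStats(m)
    return [(c[i],st[i,4]) for i in range(1,k) if st[i,4]>=amin]
def plan(cx,cy,gz_tcp,yaw):
    """print shift (tool axes) from now to TCP target + turn"""
    s=arm.get_state(); r,p,y=s["ee_rot"]
    from scipy.spatial.transform import Rotation as Ro
    R=Ro.from_euler('xyz',s["ee_rot"]).as_matrix()
    d=R.T@(np.array([cx,cy,gz_tcp])-s["eef_pos"])
    # tool z down: yaw change positive world = negative about tool z
    dy=(yaw-y+np.pi/2)%np.pi-np.pi/2
    print('t',round(s['t'],2),'shift mm',np.round(d*1000,1),'turn deg',round(-np.degrees(dy),1),'tilt',np.round([r,p],4))
E
python3 - <<'E'
from h import *
for n in("scene","top"):
    f=cv2.imread(f"pics/{n}0.png")
    for c in 'ygr':
        print(n,c)
        for b,a in blobs(n,f,c):
            X=ray(n,b,0.0514 if c!='r' else 0.0734)
            print('  ',np.round(b,1),a,np.round(X[:2]*1000,1))
E
```

```text
scene y
   [231.  219.8] 17 [527.6 -39.1]
   [161.1 246.1] 18 [ 513.9 -168.1]
   [ 94.2 269. ] 64 [ 497.4 -280.5]
   [262.5 274.4] 26 [657.9 -52.3]
   [187.2 306.1] 28 [ 644.7 -181.5]
scene g
   [238.5 213.9] 15 [522.7 -21. ]
   [169.6 240.1] 17 [ 510.  -150.4]
   [270.1 267.1] 20 [652.4 -34.4]
   [196.1 298.4] 20 [ 639.6 -163.5]
scene r
   [233.6 195.8] 22 [497.9 -15.2]
   [163.3 221.6] 31 [ 484.7 -146.7]
   [265.5 249.1] 34 [631.2 -29.5]
   [189.5 280.3] 42 [ 618.3 -161.2]
top y
   [327.3 186. ] 7 [656.7 -53.9]
   [390. 194.] 9 [ 643.7 -183.3]
   [319.6 248.3] 7 [527.7 -40.3]
   [384.3 257. ] 7 [ 513.8 -170.6]
   [435.5 283.6] 53 [ 463.8 -272.2]
top g
   [381.3 195.7] 3 [ 639.6 -165.4]
   [375.4 259.2] 5 [ 508.9 -152.7]
top r
   [318.7 191.9] 17 [638.8 -35.1]
   [383.9 200.4] 22 [ 625.3 -166. ]
   [310.4 257.6] 19 [506.7 -21.3]
   [377.1 266.4] 27 [ 493.3 -151.8]
```

```bash
cat >> h.py <<'E'
def P(n):
    p=camera_params(n); return p["intrinsics"]@np.c_[p["R"],p["t"]]
def tri(u,v):
    X=cv2.triangulatePoints(P("scene"),P("top"),np.array(u,float).reshape(2,1),np.array(v,float).reshape(2,1)); return (X[:3]/X[3]).ravel()
E
python3 - <<'E'
from h import *
sc=np.array([[65,65],[-65,65],[-65,-65],[65,-65]],float)
ys=np.array([[657.9,-52.3],[527.6,-39.1],[513.9,-168.1],[644.7,-181.5]]);yt=np.array([[656.7,-53.9],[527.7,-40.3],[513.8,-170.6],[643.7,-183.3]])
gs=np.array([[652.4,-34.4],[522.7,-21],[510,-150.4],[639.6,-163.5]])
yl=sc+[27,0]; gl=sc+27*np.array([np.cos(.7),np.sin(.7)])
L=np.r_[yl,gl,yl]; W=np.r_[ys,gs,yt]
M,_=cv2.estimateAffinePartial2D(L,W)
print(M, 'scale',np.hypot(*M[:,0]),'yaw',np.arctan2(M[1,0],M[0,0]))
print('res',np.abs(L@M[:,:2].T+M[:,2]-W).max(0))
yaw=np.arctan2(M[1,0],M[0,0]); ax=sc@M[:,:2].T+M[:,2]; print(ax)
rs=[[265.5,249.1],[233.6,195.8],[163.3,221.6],[189.5,280.3]];rt=[[318.7,191.9],[310.4,257.6],[377.1,266.4],[383.9,200.4]]
for i in range(4):
    X=tri(rs[i],rt[i]); d=X[:2]*1000-ax[i]; print(np.round(X*1000,1),'r',np.hypot(*d),'bar yaw',np.arctan2(d[1],d[0]),'theta',1.4-(np.arctan2(d[1],d[0])-yaw))
plan(ax[0,0]/1e3,ax[0,1]/1e3,0.12,yaw+1.4-0.1+np.pi/2)
E
```

```text
[[ 9.97617775e-01  1.01860832e-01  5.58810120e+02]
 [-1.01860832e-01  9.97617775e-01 -1.08116152e+02]] scale 1.002804493933587 yaw -0.10175144991427931
res [0.72999923 1.50940402]
[[ 630.27622899  -49.89195097]
 [ 500.58591831  -36.65004284]
 [ 487.34401018 -166.34035353]
 [ 617.03432086 -179.58226166]]
[637.1 -33.7  82.8] r 17.579947914819222 bar yaw 1.174405482357992 theta 0.12384306772772868
[506.4 -19.9  83.7] r 17.697463276392387 bar yaw 1.2352827966314421 theta 0.06296575345427846
[ 493.  -149.1   83.3] r 18.19278933781012 bar yaw 1.252223534234924 theta 0.04602501585079666
[ 623.8 -163.3   82.1] r 17.646133929818852 bar yaw 1.1788535844228294 theta 0.1193949656628912
t 0.1 shift mm [344.7 539.4 106.2] turn deg -41.7 tilt [-3.1414e+00 -1.5000e-03]
```

```bash
python3 -m handwheel '[[[0.045,0.02,0.032,0,-5],[0.045,0.043,0.067,0,-10],[0.045,0.065,0.1,0,-15],[0.045,0.086,0.135,0,-20],[0.045,0.108,0.17,0,-25],[0.045,0.13,0.2,0,-30],[0.045,0.15,0.235,0,-35],[0.045,0.172,0.27,0,-40],[0.045,0.194,0.302,0,-41.7],[0.045,0.215,0.337,0,-41.7],[0.045,0.237,0.37,0,-41.7],[0.045,0.26,0.405,0,-41.7],[0.045,0.28,0.44,0.02,-41.7],[0.045,0.3,0.473,0.04,-41.7],[0.045,0.323,0.505,0.06,-41.7],[0.045,0.3447,0.5394,0.08,-41.7],[0.045,0.3447,0.5394,0.1,-41.7],[0.045,0.3447,0.5394,0.106,-41.7],[0.045,0.3447,0.5394,0.106,-41.7]]]' 30
python3 - <<'E'
from h import *
plan(.6303,-.0499,.0604,-.1018+1.4-.12+np.pi/2); print(arm.get_state()['q'])
E
```

```text
t: 1.68
eef_pos: [0.6286, -0.0493, 0.1171]
ee_rot: [-3.14, -0.006, 2.769]
force: [-0.3, 0.0, -0.6]
width: 0.0453
t 1.68 shift mm [-2.2  0.2 56.7] turn deg 1.2 tilt [-3.1397 -0.0061]
[ 0.22961128  0.37682809 -0.22546946 -0.00231812 -0.97460164 -0.60046959]
```

```bash
python3 -m handwheel '[[[0.045,-0.0022,0,0.015,1.2],[0.045,-0.0022,0,0.03,1.2],[0.045,-0.0022,0,0.045,1.2],[0.045,-0.0022,0,0.053,1.2],[0.045,-0.0022,0,0.053,1.2],[0.045,-0.0022,0,0.053,1.2]]]' 30
python3 - <<'E'
from h import *
plan(.6303,-.0499,.0604,-.1018+1.4-.12+np.pi/2)
for n in("scene","top"):
    f=grab_frame(n); f=f[180:340,120:300] if n=="scene" else f[160:310,280:430]
    cv2.imwrite(f"pics/{n}1.png",cv2.resize(f,(600,600*f.shape[0]//f.shape[1]),interpolation=cv2.INTER_CUBIC))
E
```

```text
t: 2.18
eef_pos: [0.6305, -0.0508, 0.0651]
ee_rot: [-3.14, -0.005, 2.748]
force: [-0.8, 0.6, 0.5]
width: 0.0449
t 2.18 shift mm [0.5 0.8 4.7] turn deg -0.1 tilt [-3.1396 -0.0054]
```

View pics/scene1.png

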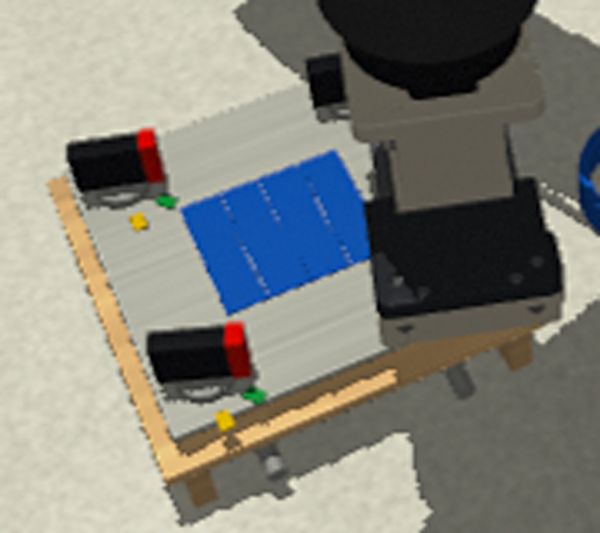

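```bash
python3 -m handwheel '[[[0.045,0.0005,0.0005,0.004,0],[0.045,0.0005,0.0005,0.004,0],[0.012,0.0005,0.0005,0.004,0],[0.0,0.0005,0.0005,0.004,0],[0.0,0.0005,0.0005,0.004,0],[0.0,0.0005,0.0005,0.004,0],[0.0,0.0005,0.0005,0.004,0]]]' 30
python3 - <<'E'
from h import *
plan(.6303,-.0499,.0604,-.1018+1.4-.12+np.pi/2)
plan(.6303,-.0499,.0604,-.1018+.7+np.pi/2);print(arm.get_state()['force'],arm.get_state()['moment'])
E
```

```text
t: 2.87
eef_pos: [0.6308, -0.0497, 0.0617]
ee_rot: [-3.14, -0.004, 2.748]
force: [-0.2, -0.3, -0.2]
width: 0.0168
t 2.87 shift mm [ 0.4 -0.4  1.3] turn deg -0.0 tilt [-3.1404 -0.0043]
t 2.87 shift mm [ 0.4 -0.4  1.3] turn deg 33.2 tilt [-3.1404 -0.0043]
[-0.16574102 -0.31644095 -0.19751057] [ 0.04270598  0.01831924 -0.03893864]
```

```bash
python3 -m handwheel '[[[0.0,0,0,0,0],[0.0,0,0,0,0],[0.0,0,0,0,0]]]' 30
python3 - <<'E'
from h import *
plan(.6303,-.0499,.0604,-.1018+.7+np.pi/2);print(arm.get_state()['force'],arm.get_state()['moment'])
E
```

```text
t: 3.12
eef_pos: [0.6305, -0.0496, 0.0617]
ee_rot: [-3.14, -0.005, 2.748]
force: [-3.4, 1.5, 1.9]
width: 0.0119
t 3.12 shift mm [ 0.  -0.3  1.3] turn deg 33.2 tilt [-3.1403 -0.0047]
[-3.39057668  1.46987433  1.88867176] [ 0.53025793  0.85591729 -0.12936925]
```

```bash
python3 -m handwheel '[[[0.0,0,0,0,5],[0.0,0,0,0.0003,10],[0.0,0,0,0.0006,15],[0.0,0,0,0.0008,20],[0.0,0,0,0.001,25],[0.0,0,0,0.0013,30],[0.0,0,0,0.0015,33.2],[0.0,0,0,0.0015,33.2],[0.0,0,0,0.0015,33.2]]]' 30
python3 - <<'E'
from h import *
plan(.6303,-.0499,.0604,-.1018+.7+np.pi/2);print(arm.get_state()['force'],arm.get_state()['moment'])
E
```

```text
t: 3.87
eef_pos: [0.6306, -0.0496, 0.0603]
ee_rot: [-3.138, -0.003, 2.171]
force: [-0.3, 0.3, 0.9]
width: 0.0118
t 3.87 shift mm [-0.  -0.4 -0.1] turn deg 0.1 tilt [-3.1381e+00 -3.0000e-03]
[-0.25456825  0.2604349   0.93720592] [-0.06425737  0.26029367 -0.07763727]
```

```bash
python3 -m handwheel '[[[0.045,0,0,0,0],[0.045,0,0,0,0],[0.045,0,0,0,0],[0.045,0,0,-0.02,0],[0.045,0,0,-0.05,0],[0.045,0,0,-0.06,0]]]' 30
python3 - <<'E'
from h import *
plan(.4873,-.1663,.1,-.1018+1.4-.05+np.pi/2);print(arm.get_state()['force'],arm.get_state()['moment'])
E
```

```text
t: 4.37
eef_pos: [0.6327, -0.0498, 0.1239]
ee_rot: [-3.141, -0.001, 2.172]
force: [1.0, 0.3, 1.1]
width: 0.0435
t 4.37 shift mm [ -13.8 -185.8   23.9] turn deg -37.1 tilt [-3.1413e+00 -5.0000e-04]
[1.02509452 0.25135039 1.10679023] [ 0.04843817 -0.23748683 -0.02905492]
```

```bash
python3 -m handwheel '[[[0.045,-0.002,-0.03,0,-6],[0.045,-0.005,-0.065,0,-12],[0.045,-0.007,-0.1,0,-18],[0.045,-0.01,-0.135,0,-25],[0.045,-0.012,-0.17,0.01,-31],[0.045,-0.0138,-0.1858,0.02,-37.1],[0.045,-0.0138,-0.1858,0.023,-37.1],[0.045,-0.0138,-0.1858,0.023,-37.1]]]' 30
python3 - <<'E'
from h import *
plan(.4873,-.1663,.0615,-.1018+1.4-.05+np.pi/2)
for n in("scene","top"):
    g=grab_frame(n); f=g[180:340,120:300] if n=="scene" else g[160:310,280:430]
    cv2.imwrite(f"pics/{n}2.png",cv2.resize(f,(600,600*f.shape[0]//f.shape[1]),interpolation=cv2.INTER_CUBIC))
    print(n,[(c,np.round(b,1)) for c in 'ygr' for b,a in blobs(n,g,c)])
E
```

```text
t: 5.03
eef_pos: [0.4864, -0.1669, 0.1006]
ee_rot: [-3.142, -0.001, 2.818]
force: [1.0, 0.3, 0.2]
width: 0.045
t 5.03 shift mm [-0.7  0.8 39.1] turn deg -0.1 tilt [-3.1416e+00 -1.1000e-03]
scene [('y', array([231.1, 219.8])), ('y', array([ 94.9, 257.4])), ('y', array([ 82. , 259.8])), ('y', array([161.1, 246.1])), ('y', array([262.5, 274.7])), ('y', array([187.3, 306.3])), ('g', array([238.5, 214.2])), ('g', array([169.6, 239.8])), ('g', array([270.2, 267.9])), ('g', array([196. , 298.5])), ('r', array([235., 201.])), ('r', array([165.9, 231.3])), ('r', array([264.6, 257.5])), ('r', array([190.5, 284. ]))]
top [('y', array([327.2, 186.2])), ('y', array([389.9, 194.1])), ('y', array([426.4, 305.1])), ('y', array([438.9, 308.8])), ('g', array([381.3, 195.7])), ('r', array([321.6, 188.4])), ('r', array([383.6, 199.9]))]
```

View pics/scene2.png

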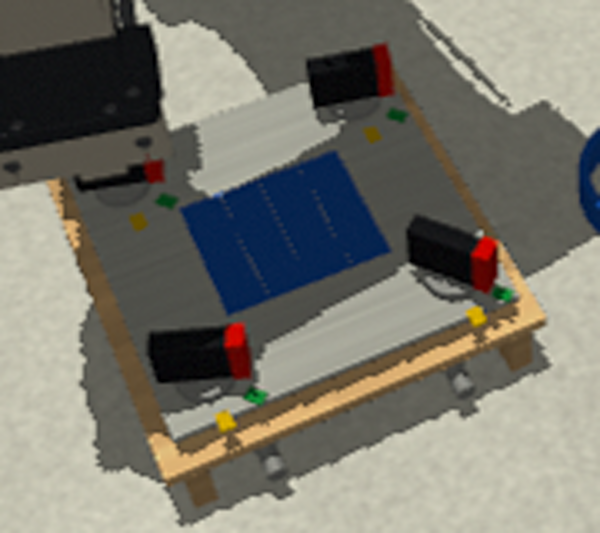

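```bash
python3 - <<'E'
from h import *
X=tri([264.6,257.5],[321.6,188.4]); d=X[:2]*1e3-[630.3,-49.9]; print(X,np.hypot(*d),1.4-(np.arctan2(d[1],d[0])+.1018))
E
python3 -m handwheel '[[[0.045,-0.0007,0.0008,0.012,0],[0.045,-0.0007,0.0008,0.027,0],[0.045,-0.0007,0.0008,0.036,0],[0.03,-0.0007,0.0008,0.0385,0],[0.0,-0.0007,0.0008,0.0385,0],[0.0,-0.0007,0.0008,0.0385,0],[0.0,-0.0007,0.0008,0.0385,0],[0.0,-0.0007,0.0008,0.0385,0],[0.0,-0.0007,0.0008,0.0385,0],[0.0,-0.0007,0.0008,0.0385,0],[0.0,-0.0007,0.0008,0.0385,0]]]' 30
python3 - <<'E'
from h import *
plan(.4873,-.1663,.0615,-.1018+.7+np.pi/2);print(arm.get_state()['force'],arm.get_state()['moment'])
E
```

```text
[ 0.6458571  -0.04041839  0.07516051] 18.21879200663394 0.7508454233393405
t: 6.05
eef_pos: [0.4883, -0.1654, 0.0633]
ee_rot: [3.141, -0.001, 2.818]
force: [-3.2, 3.4, 5.9]
width: 0.0118
t 6.05 shift mm [ 0.6 -1.1  1.8] turn deg 37.2 tilt [ 3.1413e+00 -7.0000e-04]
[-3.15668855  3.35499211  5.94478847] [ 1.28026117  1.61966507 -0.10538831]
```

```bash
python3 -m handwheel '[[[0.0,0,0,0,5],[0.0,0,0,0.0003,10],[0.0,0,0,0.0006,15],[0.0,0,0,0.0008,20],[0.0,0,0,0.001,25],[0.0,0,0,0.0013,30],[0.0,0,0,0.0015,35],[0.0,0,0,0.0017,37.3],[0.0,0,0,0.0017,37.3],[0.0,0,0,0.0017,37.3]]]' 30
python3 - <<'E'
from h import *
plan(.4873,-.1663,.0615,-.1018+.7+np.pi/2);print(arm.get_state()['force'],arm.get_state()['moment'])
E
python3 -m handwheel '[[[0.045,0,0,0,0],[0.045,0,0,0,0],[0.045,0,0,0,0],[0.045,0,0,-0.02,0],[0.045,0,0,-0.04,0],[0.045,0,0,-0.04,0]]]' 30
python3 - <<'E'
from h import *
plan(.5006,-.0367,.1,-.1018+1.4-.06+np.pi/2)
E
```

```text
t: 6.88
eef_pos: [0.4883, -0.1655, 0.0619]
ee_rot: [3.142, -0.001, 2.168]
force: [-0.5, -0.9, -0.7]
width: 0.012
t 6.88 shift mm [-0.1 -1.2  0.4] turn deg -0.0 tilt [ 3.1415e+00 -5.0000e-04]
[-0.47328033 -0.89374993 -0.6919608 ] [-0.35709537  0.10090147 -0.10403757]
t: 7.38
eef_pos: [0.4906, -0.1658, 0.1053]
ee_rot: [3.138, 0.003, 2.17]
force: [1.7, -0.2, -0.3]
width: 0.0435
t 7.38 shift mm [101.   81.    5.3] turn deg -36.6 tilt [3.1377e+00 3.0000e-03]
```

```bash
python3 -m handwheel '[[[0.045,0.02,0.016,0,-6],[0.045,0.045,0.036,0,-12],[0.045,0.07,0.056,0,-18],[0.045,0.092,0.074,0,-25],[0.045,0.101,0.081,0.001,-31],[0.045,0.101,0.081,0.003,-36.6],[0.045,0.101,0.081,0.005,-36.6],[0.045,0.101,0.081,0.005,-36.6]]]' 30
python3 - <<'E'
from h import *
plan(.5006,-.0367,.0615,-.1018+1.4-.06+np.pi/2)
for n in("scene","top"):
    g=grab_frame(n); f=g[180:340,120:300] if n=="scene" else g[160:310,280:430]
    cv2.imwrite(f"pics/{n}3.png",cv2.resize(f,(600,600*f.shape[0]//f.shape[1]),interpolation=cv2.INTER_CUBIC))
    print(n,[(c,np.round(b,1)) for c in 'ygr' for b,a in blobs(n,g,c)])
E
```

```text
t: 8.05
eef_pos: [0.5002, -0.0366, 0.0999]
ee_rot: [3.141, 0.004, 2.806]
force: [-1.0, -0.5, -0.3]
width: 0.045
t 8.05 shift mm [-0.2 -0.  38.4] turn deg -0.2 tilt [3.1405 0.0041]
scene [('y', array([231.2, 219.9])), ('y', array([ 94.9, 257.4])), ('y', array([ 82. , 259.9])), ('y', array([161.2, 246.5])), ('y', array([262.6, 274.5])), ('y', array([187.2, 306.4])), ('g', array([238.6, 214.1])), ('g', array([169.5, 240.5])), ('g', array([270. , 267.3])), ('g', array([195.7, 298.4])), ('r', array([234.4, 204.6])), ('r', array([161.5, 227.1])), ('r', array([160.3, 233. ])), ('r', array([265. , 254.5])), ('r', array([263., 265.])), ('r', array([189.7, 280.9])), ('r', array([189.7, 289. ]))]
top [('y', array([389.9, 194.3])), ('y', array([430.2, 295.9])), ('y', array([440.2, 300.7]))]
```

View pics/scene3.png

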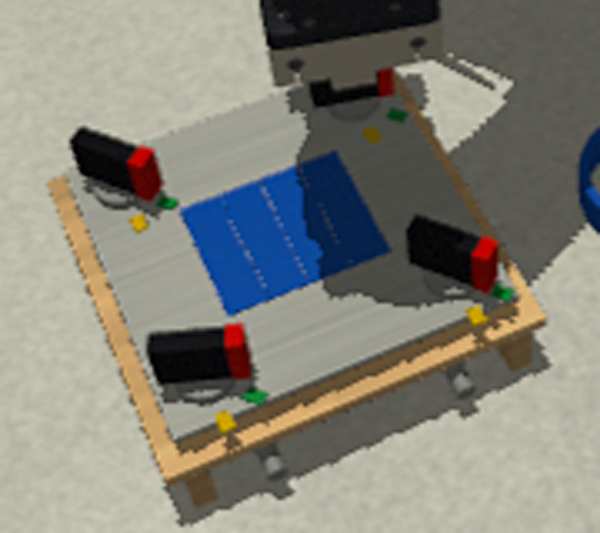

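```bash
python3 -m handwheel '[[[0.045,0,0,0.012,0],[0.045,0,0,0.027,0],[0.045,0,0,0.036,0],[0.03,0,0,0.039,0],[0.0,0,0,0.039,0],[0.0,0,0,0.039,0],[0.0,0,0,0.039,0],[0.0,0,0,0.039,0],[0.0,0,0,0.039,0],[0.0,0,0,0.039,0],[0.0,0,0,0.039,0]]]' 30
python3 - <<'E'
from h import *
plan(.5006,-.0367,.0605,-.1018+.7+np.pi/2);print(arm.get_state()['force'],arm.get_state()['moment'])
E
```

```text
t: 9.07
eef_pos: [0.5009, -0.037, 0.0616]
ee_rot: [3.14, 0.005, 2.805]
force: [0.7, 0.3, 2.1]
width: 0.0115
t 9.07 shift mm [0.4 0.2 1.1] turn deg 36.5 tilt [3.1401 0.0052]
[0.71467725 0.34655342 2.14576122] [0.11308254 0.19494184 0.01280471]
```

```bash
python3 -m handwheel '[[[0.0,0,0,0,5],[0.0,0,0,0.0003,10],[0.0,0,0,0.0006,15],[0.0,0,0,0.0008,20],[0.0,0,0,0.001,25],[0.0,0,0,0.0013,30],[0.0,0,0,0.0015,34.5],[0.0,0,0,0.0017,36.6],[0.0,0,0,0.0017,36.6],[0.0,0,0,0.0017,36.6]]]' 30
python3 - <<'E'
from h import *
plan(.5006,-.0367,.0605,-.1018+.7+np.pi/2);print(arm.get_state()['force'],arm.get_state()['moment'])
E
python3 -m handwheel '[[[0.045,0,0,0,0],[0.045,0,0,0,0],[0.045,0,0,0,0],[0.045,0,0,-0.02,0],[0.045,0,0,-0.04,0],[0.045,0,0,-0.04,0]]]' 30
python3 - <<'E'
from h import *
plan(.6175,-.1794,.1,-.1018+1.4-.12+np.pi/2)
E
```

```text
t: 9.9
eef_pos: [0.5006, -0.0368, 0.06]
ee_rot: [3.137, 0.003, 2.168]
force: [-2.2, 3.2, 2.7]
width: 0.0119
t 9.9 shift mm [ 0.1  0.  -0.5] turn deg -0.1 tilt [3.1374e+00 2.9000e-03]
[-2.17848619  3.1855442   2.73927676] [ 1.01779849  0.91667639 -0.13147772]
t: 10.4
eef_pos: [0.5027, -0.0366, 0.1032]
ee_rot: [3.133, 0.005, 2.169]
force: [0.7, 0.5, 0.7]
width: 0.0433
t 10.4 shift mm [-182.6   14.4    4.4] turn deg -33.2 tilt [3.133  0.0054]
```

```bash
python3 -m handwheel '[[[0.045,-0.03,0.002,0,-6],[0.045,-0.065,0.005,0,-12],[0.045,-0.1,0.008,0,-18],[0.045,-0.135,0.011,0,-25],[0.045,-0.165,0.013,0,-31],[0.045,-0.1826,0.0144,0.002,-33.2],[0.045,-0.1826,0.0144,0.004,-33.2],[0.045,-0.1826,0.0144,0.004,-33.2]]]' 30
python3 - <<'E'
from h import *
plan(.6175,-.1794,.0605,-.1018+1.4-.12+np.pi/2)
for n in("scene","top"):
    g=grab_frame(n); f=g[180:340,120:300] if n=="scene" else g[160:310,280:430]
    cv2.imwrite(f"pics/{n}4.png",cv2.resize(f,(600,600*f.shape[0]//f.shape[1]),interpolation=cv2.INTER_CUBIC))
E
```

```text
t: 11.07
eef_pos: [0.6171, -0.1803, 0.0988]
ee_rot: [3.138, 0.007, 2.746]
force: [-1.1, 0.3, 0.5]
width: 0.045
t 11.07 shift mm [ 0.2  0.8 38.3] turn deg -0.2 tilt [3.1379 0.0074]
```

View pics/scene4.png

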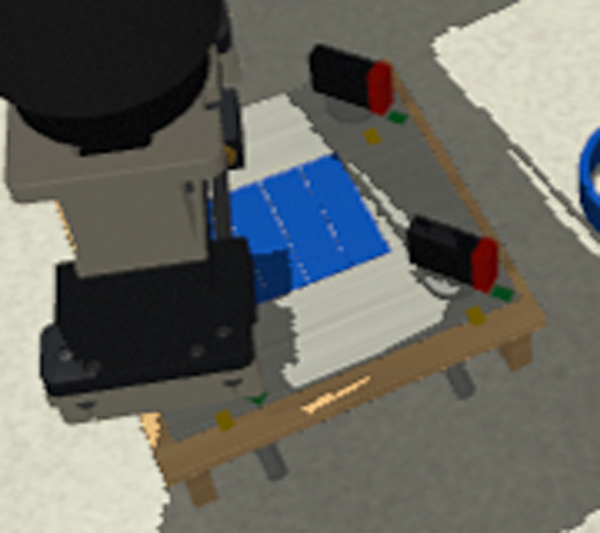

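```bash
python3 -m handwheel '[[[0.045,0.0002,0.0008,0.012,0],[0.045,0.0002,0.0008,0.027,0],[0.045,0.0002,0.0008,0.036,0],[0.03,0.0002,0.0008,0.0385,0],[0.0,0.0002,0.0008,0.0385,0],[0.0,0.0002,0.0008,0.0385,0],[0.0,0.0002,0.0008,0.0385,0],[0.0,0.0002,0.0008,0.0385,0],[0.0,0.0002,0.0008,0.0385,0],[0.0,0.0002,0.0008,0.0385,0],[0.0,0.0002,0.0008,0.0385,0]]]' 30
python3 - <<'E'
from h import *
plan(.6175,-.1794,.0605,-.1018+.7+np.pi/2);print(arm.get_state()['force'],arm.get_state()['moment'])
E
```

```text
t: 12.08
eef_pos: [0.6174, -0.1782, 0.0619]
ee_rot: [3.137, 0.009, 2.748]
force: [-1.1, 0.6, 4.7]
width: 0.012
t 12.08 shift mm [-0.5 -1.   1.4] turn deg 33.2 tilt [3.1373 0.0087]
[-1.09541099  0.61509688  4.72656216] [ 0.59303859  0.65791504 -0.14755681]
```

```bash
python3 -m handwheel '[[[0.0,0,0,0,5],[0.0,0,0,0.0003,10],[0.0,0,0,0.0006,15],[0.0,0,0,0.0008,20],[0.0,0,0,0.001,25],[0.0,0,0,0.0013,30],[0.0,0,0,0.0015,33.2],[0.0,0,0,0.0015,33.2],[0.0,0,0,0.0015,33.2]]]' 30
python3 - <<'E'
from h import *
plan(.6175,-.1794,.0605,-.1018+.7+np.pi/2);print(arm.get_state()['force'],arm.get_state()['moment'])
E
python3 -m handwheel '[[[0.045,0,0,0,0],[0.045,0,0,0,0],[0.045,0,0,0,0],[0.045,0,0,-0.02,0],[0.045,0,0,-0.04,0],[0.045,0,0,-0.04,0]]]' 30
python3 - <<'E'
from h import *
plan(.6305,-.0497,.1,-.1018+.7+np.pi/2)
E
```

```text
t: 12.83
eef_pos: [0.6178, -0.1786, 0.0607]
ee_rot: [3.133, 0.006, 2.17]
force: [0.8, -2.7, 1.0]
width: 0.012
t 12.83 shift mm [-0.5 -0.6  0.2] turn deg 0.1 tilt [3.1329 0.0057]
[ 0.81800397 -2.74192046  0.96255271] [-0.84088816 -0.17665446 -0.11981914]
t: 13.33
eef_pos: [0.6195, -0.1788, 0.1045]
ee_rot: [3.129, 0.009, 2.172]
force: [0.7, 0.3, 0.9]
width: 0.0437
t 13.33 shift mm [100.3  82.    4.6] turn deg 0.1 tilt [3.1291 0.0094]
```

```bash
python3 -m handwheel '[[[0.045,0.025,0.02,0,0],[0.045,0.05,0.04,0,0],[0.045,0.077,0.062,0,0],[0.045,0.097,0.079,0,0],[0.045,0.1003,0.082,0.004,0],[0.045,0.1003,0.082,0.004,0],[0.045,0.1003,0.082,0.004,0]]]' 30
python3 - <<'E'
from h import *
plan(.6305,-.0497,.059,-.1018+.7+np.pi/2)
for n in("scene","top"):
    g=grab_frame(n); f=g[180:340,120:300] if n=="scene" else g[160:310,280:430]
    cv2.imwrite(f"pics/{n}5.png",cv2.resize(f,(600,600*f.shape[0]//f.shape[1]),interpolation=cv2.INTER_CUBIC))
E
```

```text
t: 13.92
eef_pos: [0.6301, -0.0496, 0.1002]
ee_rot: [3.13, 0.009, 2.173]
force: [-0.3, -0.4, 0.5]
width: 0.0451
t 13.92 shift mm [ 0.1 -0.2 41.2] turn deg 0.2 tilt [3.13  0.009]
```

View pics/scene5.png

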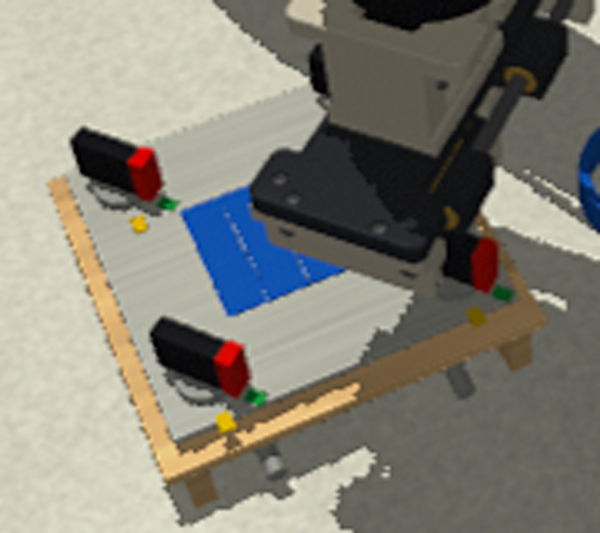

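View pics/top5.png

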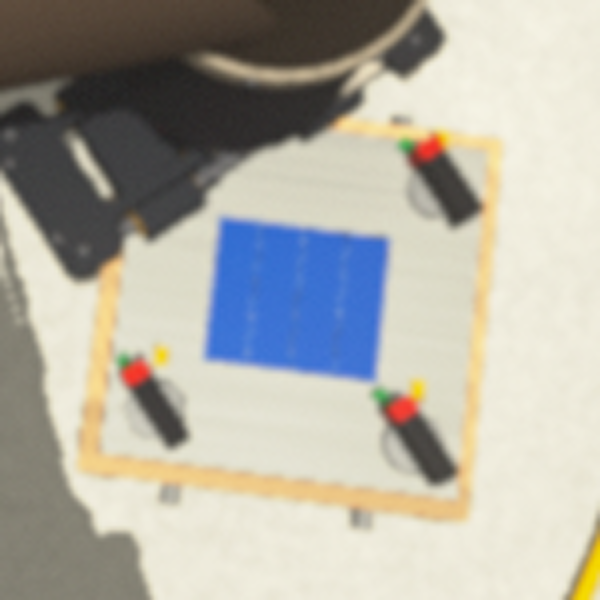

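```bash
python3 -m handwheel '[[[0.045,0,0,0.012,0.2],[0.045,0,0,0.027,0.2],[0.045,0,0,0.037,0.2],[0.03,0,0,0.0408,0.2],[0.0,0,0,0.0412,0.2],[0.0,0,0,0.0412,0.2],[0.0,0,0,0.0412,0.2],[0.0,0,0,0.0412,0.2],[0.0,0,0,0.0412,0.2],[0.0,0,0,0.0412,0.2],[0.0,0,0,0.0412,0.2]]]' 30
python3 - <<'E'
from h import *
plan(.6305,-.0497,.0585,-.1018+np.pi/2);print(arm.get_state()['force'],arm.get_state()['moment'])
E
```

```text
t: 14.93
eef_pos: [0.6308, -0.0498, 0.0599]
ee_rot: [3.129, 0.009, 2.168]
force: [-3.6, 4.5, 4.7]
width: 0.0118
t 14.93 shift mm [ 0.3 -0.2  1.4] turn deg 40.0 tilt [3.1286 0.0087]
[-3.57468341  4.46847439  4.6566196 ] [ 1.94718039  1.16214914 -0.05531896]
```

```bash
python3 -m handwheel '[[[0.0,0,0,0,5],[0.0,0,0,0.0003,10],[0.0,0,0,0.0006,15],[0.0,0,0,0.0008,20],[0.0,0,0,0.001,25],[0.0,0,0,0.0013,30],[0.0,0,0,0.0015,35],[0.0,0,0,0.0018,39],[0.0,0,0,0.0018,41.3],[0.0,0,0,0.0018,41.3],[0.0,0,0,0.0018,41.3]]]' 30
python3 - <<'E'
from h import *
plan(.6305,-.0497,.0585,-.1018+np.pi/2);print(arm.get_state()['force'],arm.get_state()['moment'])
E
```

```text
t: 15.85
eef_pos: [0.6309, -0.0498, 0.0581]
ee_rot: [3.126, -0.002, 1.449]
force: [0.5, 1.2, -1.4]
width: 0.012
t 15.85 shift mm [ 0.1 -0.4 -0.4] turn deg -1.1 tilt [ 3.126e+00 -1.700e-03]
[ 0.46161193  1.21759056 -1.40672721] [-0.18050857 -0.09642506  0.33786866]
```

```bash
python3 -m handwheel '[[[0.045,0,0,0,0],[0.045,0,0,0,0],[0.045,0,0,0,0],[0.045,0,0,-0.02,0],[0.045,0,0,-0.04,0],[0.045,0,0,-0.04,0]]]' 30
python3 - <<'E'
from h import *
plan(.4881,-.1658,.1,-.1018+.7+np.pi/2)
E
```

```text
t: 16.35
eef_pos: [0.6327, -0.0498, 0.1023]
ee_rot: [3.12, -0.003, 1.45]
force: [0.2, 0.8, -0.7]
width: 0.0432
t 16.35 shift mm [-132.6 -129.6   -0.9] turn deg -41.2 tilt [ 3.1202e+00 -2.6000e-03]
```

```bash
python3 -m handwheel '[[[0.045,-0.02,-0.02,0,-6],[0.045,-0.045,-0.044,0,-12],[0.045,-0.07,-0.069,0,-18],[0.045,-0.095,-0.093,0,-25],[0.045,-0.118,-0.116,0,-31],[0.045,-0.1326,-0.1296,-0.001,-37],[0.045,-0.1326,-0.1296,-0.001,-41.2],[0.045,-0.1326,-0.1296,-0.001,-41.2]]]' 30
python3 - <<'E'
from h import *
plan(.4881,-.1658,.059,-.1018+.7+np.pi/2)
for n in("scene","top"):
    g=grab_frame(n); f=g[180:340,120:300] if n=="scene" else g[160:310,280:430]
    cv2.imwrite(f"pics/{n}6.png",cv2.resize(f,(600,600*f.shape[0]//f.shape[1]),interpolation=cv2.INTER_CUBIC))
E
```

```text
t: 17.02
eef_pos: [0.4873, -0.1667, 0.1006]
ee_rot: [3.123, 0.013, 2.171]
force: [0.6, -0.7, 0.2]
width: 0.0451
t 17.02 shift mm [ 0.9  0.4 41.6] turn deg 0.1 tilt [3.123  0.0128]
```

View pics/scene6.png

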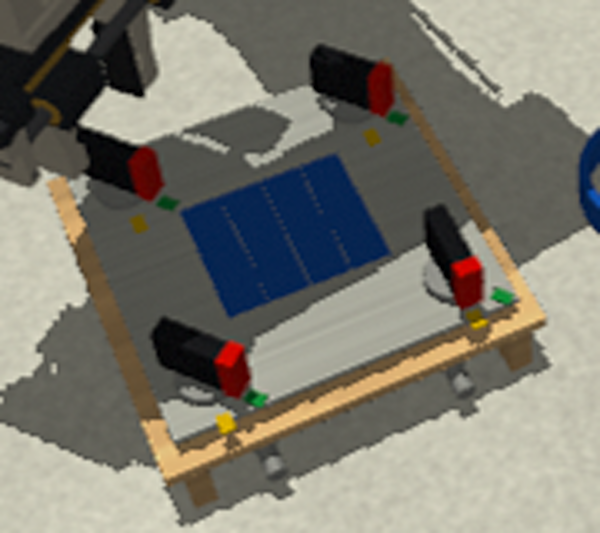

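```bash
python3 -m handwheel '[[[0.045,0.0009,0.0004,0.012,0],[0.045,0.0009,0.0004,0.027,0],[0.045,0.0009,0.0004,0.037,0],[0.03,0.0009,0.0004,0.041,0],[0.0,0.0009,0.0004,0.0415,0],[0.0,0.0009,0.0004,0.0415,0],[0.0,0.0009,0.0004,0.0415,0],[0.0,0.0009,0.0004,0.0415,0],[0.0,0.0009,0.0004,0.0415,0],[0.0,0.0009,0.0004,0.0415,0],[0.0,0.0009,0.0004,0.0415,0]]]' 30
python3 - <<'E'
from h import *
plan(.4881,-.1658,.059,-.1018+np.pi/2);print(arm.get_state()['force'],arm.get_state()['moment'])
E
```

```text
t: 18.03
eef_pos: [0.4895, -0.1648, 0.0595]
ee_rot: [3.122, 0.013, 2.166]
force: [-0.2, 3.2, 3.8]
width: 0.0115
t 18.03 shift mm [-0.1 -1.8  0.4] turn deg 39.9 tilt [3.1221 0.013 ]
[-0.16359496  3.21186891  3.79487518] [ 1.23617933  0.46751599 -0.07586455]
```

```bash
python3 -m handwheel '[[[0.0,0,0,0,5],[0.0,0,0,0.0003,10],[0.0,0,0,0.0006,15],[0.0,0,0,0.0008,20],[0.0,0,0,0.001,25],[0.0,0,0,0.0013,30],[0.0,0,0,0.0015,35],[0.0,0,0,0.0018,39],[0.0,0,0,0.0018,41.2],[0.0,0,0,0.0018,41.2],[0.0,0,0,0.0018,41.2]]]' 30
python3 - <<'E'
from h import *
plan(.4881,-.1658,.059,-.1018+np.pi/2);print(arm.get_state()['force'],arm.get_state()['moment'])
E
python3 -m handwheel '[[[0.045,0,0,0,0],[0.045,0,0,0,0],[0.045,0,0,0,0],[0.045,0,0,-0.02,0],[0.045,0,0,-0.04,0],[0.045,0,0,-0.04,0]]]' 30
python3 - <<'E'
from h import *
plan(.5007,-.0368,.1,-.1018+.7+np.pi/2)
E
```

```text
t: 18.95
eef_pos: [0.4895, -0.1657, 0.0578]
ee_rot: [3.118, -0.002, 1.449]
force: [0.8, -6.6, -0.8]
width: 0.0122
t 18.95 shift mm [-0.3 -1.3 -1.2] turn deg -1.1 tilt [ 3.1184e+00 -1.8000e-03]
[ 0.81072333 -6.61774818 -0.78524593] [-2.71670622 -0.09955651  0.25466422]
t: 19.45
eef_pos: [0.4908, -0.1656, 0.1012]
ee_rot: [3.113, -0.002, 1.45]
force: [1.3, -0.3, 1.5]
width: 0.0433
t 19.45 shift mm [129.1  -5.7   1.3] turn deg -41.2 tilt [ 3.1132e+00 -2.0000e-03]
```

```bash
python3 -m handwheel '[[[0.045,0.02,-0.001,0,-6],[0.045,0.05,-0.002,0,-12],[0.045,0.08,-0.003,0,-18],[0.045,0.11,-0.005,0,-25],[0.045,0.1291,-0.0057,0,-31],[0.045,0.1291,-0.0057,0.001,-37],[0.045,0.1291,-0.0057,0.001,-41.2],[0.045,0.1291,-0.0057,0.001,-41.2],[0.045,0.1291,-0.0057,0.001,-41.2]]]' 30
python3 - <<'E'
from h import *
plan(.5007,-.0368,.0575,-.1018+.7+np.pi/2)
for n in("scene","top"):
    g=grab_frame(n); f=g[180:340,120:300] if n=="scene" else g[160:310,280:430]
    cv2.imwrite(f"pics/{n}7.png",cv2.resize(f,(600,600*f.shape[0]//f.shape[1]),interpolation=cv2.INTER_CUBIC))
E
```

```text
t: 20.2
eef_pos: [0.5006, -0.0366, 0.1002]
ee_rot: [3.119, 0.017, 2.167]
force: [-0.1, -0.1, 0.5]
width: 0.0448
t 20.2 shift mm [ 0.5 -1.  42.7] turn deg -0.1 tilt [3.1188 0.017 ]
```

View pics/scene7.png

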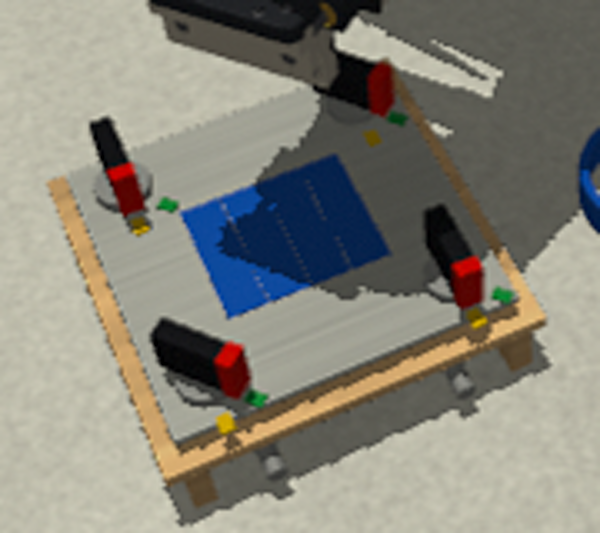

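```bash
python3 -m handwheel '[[[0.045,0.0005,-0.001,0.012,0],[0.045,0.0005,-0.001,0.027,0],[0.045,0.0005,-0.001,0.038,0],[0.03,0.0005,-0.001,0.042,0],[0.0,0.0005,-0.001,0.0425,0],[0.0,0.0005,-0.001,0.0425,0],[0.0,0.0005,-0.001,0.0425,0],[0.0,0.0005,-0.001,0.0425,0],[0.0,0.0005,-0.001,0.0425,0],[0.0,0.0005,-0.001,0.0425,0],[0.0,0.0005,-0.001,0.0425,0]]]' 30
python3 - <<'E'
from h import *
plan(.5007,-.0368,.0575,-.1018+np.pi/2);print(arm.get_state()['force'],arm.get_state()['moment'])
E
```

```text
t: 21.22
eef_pos: [0.5008, -0.0366, 0.0583]
ee_rot: [3.118, 0.017, 2.167]
force: [-2.3, 4.3, 5.2]
width: 0.0118
t 21.22 shift mm [-0.1 -0.2  0.8] turn deg 40.0 tilt [3.1178 0.0169]
[-2.26178822  4.3386727   5.16635917] [1.72519751 1.11213852 0.09860874]
```

```bash
python3 -m handwheel '[[[0.0,0,0,0,5],[0.0,0,0,0.0003,10],[0.0,0,0,0.0006,15],[0.0,0,0,0.0008,20],[0.0,0,0,0.001,25],[0.0,0,0,0.0013,30],[0.0,0,0,0.0015,35],[0.0,0,0,0.0018,39],[0.0,0,0,0.0018,41.3],[0.0,0,0,0.0018,41.3],[0.0,0,0,0.0018,41.3]]]' 30
python3 - <<'E'
from h import *
plan(.5007,-.0368,.0575,-.1018+np.pi/2);print(arm.get_state()['force'],arm.get_state()['moment'])
E
python3 -m handwheel '[[[0.045,0,0,0,0],[0.045,0,0,0,0],[0.045,0,0,0,0],[0.045,0,0,-0.02,0],[0.045,0,0,-0.04,0],[0.045,0,0,-0.04,0]]]' 30
python3 - <<'E'
from h import *
plan(.6176,-.179,.1,-.1018+.7+np.pi/2)
E
```

```text
t: 22.13
eef_pos: [0.5006, -0.0361, 0.0565]
ee_rot: [3.113, -0.003, 1.447]
force: [-3.2, 5.2, 1.0]
width: 0.012
t 22.13 shift mm [-0.6  0.2 -1. ] turn deg -1.3 tilt [ 3.1129 -0.0033]
[-3.18022359  5.15700199  1.01545018] [1.54448211 0.98195808 0.36038626]
t: 22.63
eef_pos: [0.5017, -0.036, 0.0999]
ee_rot: [3.108, -0.004, 1.447]
force: [1.0, 0.8, 0.6]
width: 0.0433
t 22.63 shift mm [-127.7  132.6    3.8] turn deg -41.4 tilt [ 3.1078 -0.0045]
```

```bash
python3 -m handwheel '[[[0.045,-0.02,0.02,0,-6],[0.045,-0.044,0.045,0.001,-12],[0.045,-0.068,0.07,0.001,-18],[0.045,-0.092,0.095,0.002,-25],[0.045,-0.115,0.119,0.003,-31],[0.045,-0.1277,0.1326,0.0038,-37],[0.045,-0.1277,0.1326,0.0038,-41.4],[0.045,-0.1277,0.1326,0.0038,-41.4],[0.045,-0.1277,0.1326,0.0038,-41.4]]]' 30
python3 - <<'E'
from h import *
plan(.6176,-.179,.0578,-.1018+.7+np.pi/2)
for n in("scene","top"):
    g=grab_frame(n); f=g[180:340,120:300] if n=="scene" else g[160:310,280:430]
    cv2.imwrite(f"pics/{n}8.png",cv2.resize(f,(600,600*f.shape[0]//f.shape[1]),interpolation=cv2.INTER_CUBIC))
E
```

```text
t: 23.38
eef_pos: [0.6172, -0.1794, 0.0995]
ee_rot: [3.114, 0.018, 2.166]
force: [-0.9, -0.2, 1.1]
width: 0.0451
t 23.38 shift mm [ 0.9 -0.6 41.7] turn deg -0.2 tilt [3.1139 0.0184]
```

View pics/scene8.png

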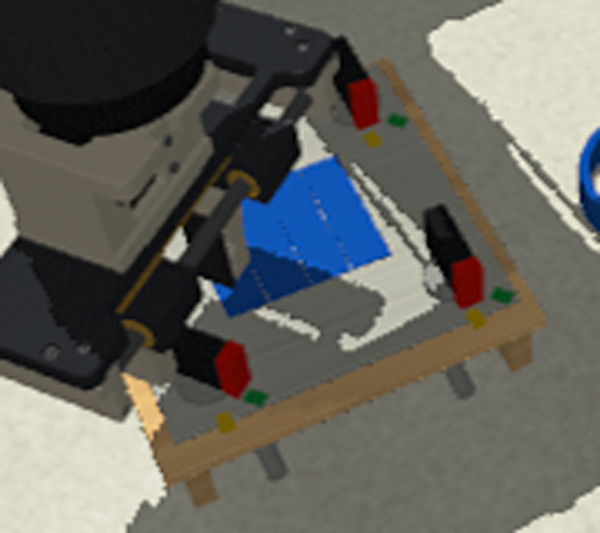

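b is at yellow (red at ~(363,103), mark (373,140)). Now d, the last.

```bash
python3 -m handwheel '[[[0.045,0.0009,-0.0006,0.012,0],[0.045,0.0009,-0.0006,0.027,0],[0.045,0.0009,-0.0006,0.038,0],[0.03,0.0009,-0.0006,0.0412,0],[0.0,0.0009,-0.0006,0.0415,0],[0.0,0.0009,-0.0006,0.0415,0],[0.0,0.0009,-0.0006,0.0415,0],[0.0,0.0009,-0.0006,0.0415,0],[0.0,0.0009,-0.0006,0.0415,0],[0.0,0.0009,-0.0006,0.0415,0],[0.0,0.0009,-0.0006,0.0415,0]]]' 30
python3 - <<'E'
from h import *
plan(.6176,-.179,.0575,-.1018+np.pi/2);print(arm.get_state()['force'],arm.get_state()['moment'])
E
```

```text
t: 24.4
eef_pos: [0.6181, -0.1783, 0.0592]
ee_rot: [3.112, 0.02, 2.167]
force: [-0.3, 0.4, 3.0]
width: 0.0117
t 24.4 shift mm [-0.2 -0.8  1.6] turn deg 40.0 tilt [3.1124 0.0195]
[-0.31321423  0.38993607  3.01204839] [ 0.19099805  0.1461787  -0.08415449]
```

```bash
python3 -m handwheel '[[[0.0,0,0,0,5],[0.0,0,0,0.0003,10],[0.0,0,0,0.0006,15],[0.0,0,0,0.0008,20],[0.0,0,0,0.001,25],[0.0,0,0,0.0013,30],[0.0,0,0,0.0015,35],[0.0,0,0,0.0018,39],[0.0,0,0,0.0018,41.3],[0.0,0,0,0.0018,41.3],[0.0,0,0,0.0018,41.3]]]' 30
python3 - <<'E'
from h import *
plan(.6176,-.179,.0575,-.1018+np.pi/2);print(arm.get_state()['force'],arm.get_state()['moment'])
E
python3 -m handwheel '[[[0.045,0,0,0,0],[0.045,0,0,0,0],[0.045,0,0,0,0],[0.045,0,0,-0.02,0],[0.045,0,0,-0.05,0],[0.045,0,0,-0.09,0],[0.045,0,0,-0.12,0],[0.045,0,0,-0.12,0]]]' 30
python3 - <<'E'
from h import *
plan(.45,-.4,.18,-.1018+np.pi/2)
E
```

```text
t: 25.32
eef_pos: [0.6183, -0.1794, 0.0575]
ee_rot: [3.107, -0.003, 1.447]
force: [0.3, -4.8, -1.3]
width: 0.012
t 25.32 shift mm [ 0.3 -0.8 -0. ] turn deg -1.2 tilt [ 3.1065 -0.0033]
[ 0.27760684 -4.80565117 -1.26563703] [-2.04604372 -0.22646915  0.37928527]
t: 25.98
eef_pos: [0.6174, -0.1797, 0.1852]
ee_rot: [3.096, -0.003, 1.449]
force: [1.8, -0.4, 0.6]
width: 0.045
t 25.98 shift mm [-239.1 -139.4   -1.9] turn deg -1.2 tilt [ 3.0958e+00 -2.9000e-03]
```

Move clear (TCP at 0.18 m, above the tray and pliers) for an unobstructed final look.

```bash
python3 -m handwheel '[[[0.045,-0.024,-0.014,-0.005,0],[0.045,-0.055,-0.03,-0.01,0],[0.045,-0.09,-0.05,-0.02,0],[0.045,-0.12,-0.07,-0.02,0],[0.045,-0.15,-0.087,-0.02,0],[0.045,-0.18,-0.105,-0.02,0],[0.045,-0.21,-0.122,-0.02,0],[0.045,-0.239,-0.139,-0.02,0],[0.045,-0.239,-0.139,-0.02,0],[0.045,-0.239,-0.139,-0.02,0]]]' 30
python3 - <<'E'
from h import *
for n in("scene","top"):
    g=grab_frame(n); f=g[180:340,120:300] if n=="scene" else g[160:310,280:430]
    cv2.imwrite(f"pics/{n}9f.png",g)
    cv2.imwrite(f"pics/{n}9.png",cv2.resize(f,(600,600*f.shape[0]//f.shape[1]),interpolation=cv2.INTER_CUBIC))
    print(n,[(c,np.round(b,1),a) for c in 'ygr' for b,a in blobs(n,g,c)])
E
```

```text
t: 26.82
eef_pos: [0.4483, -0.401, 0.198]
ee_rot: [3.096, -0.003, 1.445]
force: [0.3, 1.0, -0.2]
width: 0.0448
scene [('y', array([232.1, 222.3]), np.int32(7)), ('y', array([ 94.9, 257.4]), np.int32(200)), ('y', array([ 82. , 259.9]), np.int32(202)), ('y', array([162., 249.]), np.int32(3)), ('y', array([263.5, 277. ]), np.int32(10)), ('y', array([189., 307.]), np.int32(3)), ('g', array([238.7, 215.5]), np.int32(15)), ('g', array([169.8, 241.5]), np.int32(15)), ('g', array([270.6, 268.8]), np.int32(19)), ('g', array([196.4, 299.7]), np.int32(19)), ('r', array([228.2, 205.7]), np.int32(30)), ('r', array([259.5, 259.7]), np.int32(38))]
top [('y', array([430.3, 296. ]), np.int32(171)), ('y', array([440.2, 300.5]), np.int32(161)), ('g', array([318.7, 188.3]), np.int32(3)), ('r', array([327.8, 186.8]), np.int32(12)), ('r', array([319.5, 251.5]), np.int32(16))]
```

View pics/scene9.png

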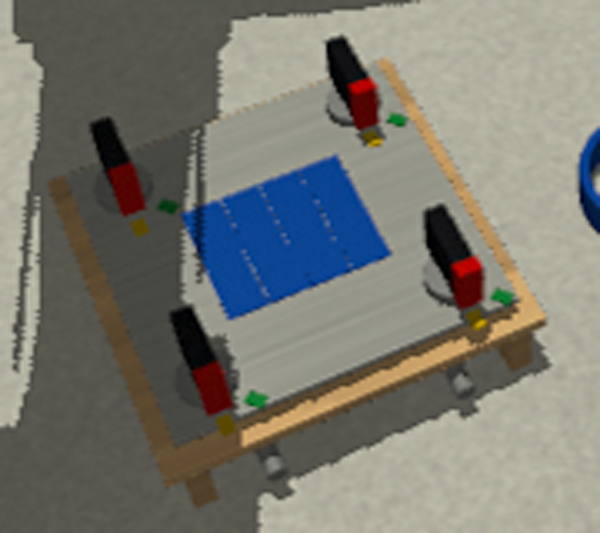

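View pics/top9.png

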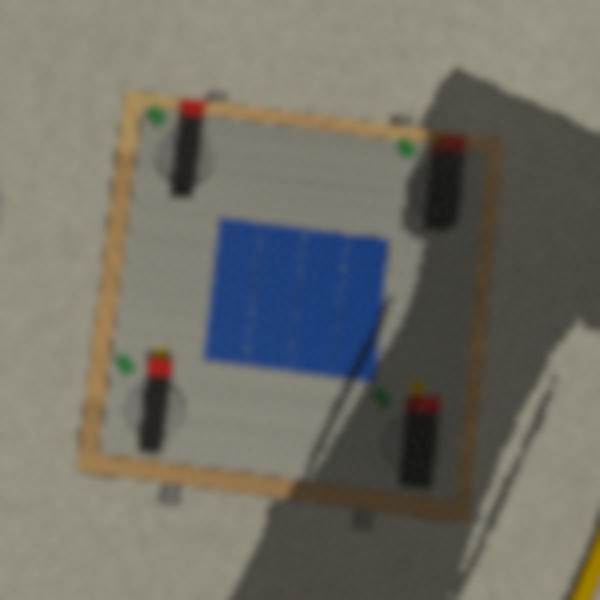

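View pics/scene9f.png

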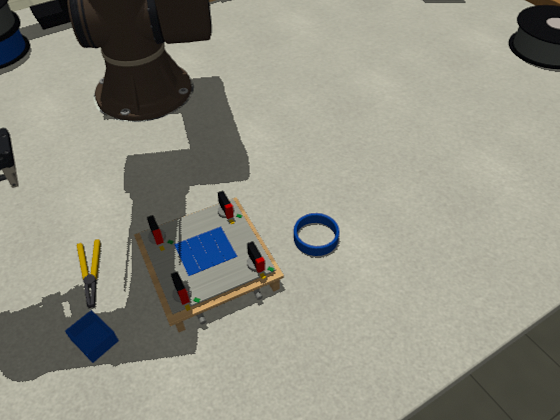

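Run:
```python
from station import arm
print(arm.job_done(), arm.get_state()['t'])
```

```text
the job is handed in; nothing more can be done
the job is handed in; nothing more can be done
```

The build plate is clamped down. I tightened the four screws clockwise in two crisscross rounds, in the order a, c, b, d each time: first to the green marks, then home to the yellow marks. I handed the job in at about 27 s with the gripper clear of everything.

- **Halfway round:** the pictures showed all four red ends at the green marks before I started the second round. For screw a, the camera angle came out at 0.75 rad and the gripper angle at 0.70. I put the difference down to camera noise.
- **Home round:** I turned each screw 1–1.5° past the computed 1.4 rad, and each time a reaction moment of 0.25–0.38 N m showed it was against its stop. The last pictures show all four red ends at the yellow marks.
- **Plate level:** the four green marks moved down evenly in the scene picture, by 1.3–1.7 pixels. That fits the plate sinking about 5 mm and lying flat.
- **Bystanders and forces:** the tape and pliers sit at the same pixels as at the start, and the tray looks unmoved by eye. The contact forces I read stayed under about 8 N.
- **Less certain:** the tool drifted up to about 2.6° off vertical over the job, with no visible effect. Screws c and d were in shadow in the last picture, so I checked those two only by eye and by their stop moments.

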